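Close the washed storage jars from the stack of lids

TASK

The four stoneware storage jars have been washed and dried, and their lids were left in one stack. Take the stack apart and close every jar with its own lid, the one of the same colour that fits its mouth: plug down inside the neck, disc lying flat on the rim. Leave the jars standing upright where they are.

Things in the scene. Friction and masses are not known exactly. Their poses are not given: they have to be found in the camera images.
- lid_ochre: ochre (orange-yellow) round lid (smallest, on top of the stack at the start): a flat glazed disc 36 mm across and 10 mm thick, with a cork plug 20 mm across and 12 mm high under it (foot tapered to 14 mm). Origin: centre of the underside of the plug, z up; the disc spans 12 to 22 mm above it. Symmetric about z. Stacked, each plug stands on the disc below, 22 mm a lid
- lid_green: dark-green round lid (second smallest, second from the top at the start): a flat glazed disc 46 mm across and 10 mm thick, with a cork plug 30 mm across and 12 mm high under it (foot tapered to 24 mm). Origin: centre of the underside of the plug, z up; the disc spans 12 to 22 mm above it. Symmetric about z. Stacked, each plug stands on the disc below, 22 mm a lid
- lid_red: dark-red round lid (second largest, third from the top at the start): a flat glazed disc 57 mm across and 10 mm thick, with a cork plug 41 mm across and 12 mm high under it (foot tapered to 35 mm). Origin: centre of the underside of the plug, z up; the disc spans 12 to 22 mm above it. Symmetric about z. Stacked, each plug stands on the disc below, 22 mm a lid
- lid_blue: dark-blue round lid (largest, at the bottom of the stack at the start): a flat glazed disc 68 mm across and 10 mm thick, with a cork plug 52 mm across and 12 mm high under it (foot tapered to 46 mm). Origin: centre of the underside of the plug, z up; the disc spans 12 to 22 mm above it. Symmetric about z. Stacked, each plug stands on the disc below, 22 mm a lid
- jar_ochre: ochre (orange-yellow) open stoneware jar, 52 mm high, 54 mm across the belly, with a straight neck 34 mm across for the top 13 mm and a mouth 26 mm across (wall 4 mm), with a band of bare clay round its foot; loose. It is closed by the ochre (orange-yellow) lid. Origin: centre of its underside, z up. Closed, the lid's disc lies on the rim, the lid's origin 40 mm above the jar's and on its axis
- jar_green: dark-green open stoneware jar, 58 mm high, 66 mm across the belly, with a straight neck 44 mm across for the top 13 mm and a mouth 36 mm across (wall 4 mm), with a band of bare clay round its foot; loose. It is closed by the dark-green lid. Origin: centre of its underside, z up. Closed, the lid's disc lies on the rim, the lid's origin 46 mm above the jar's and on its axis
- jar_red: dark-red open stoneware jar, 64 mm high, 76 mm across the belly, with a straight neck 55 mm across for the top 13 mm and a mouth 47 mm across (wall 4 mm), with a band of bare clay round its foot; loose. It is closed by the dark-red lid. Origin: centre of its underside, z up. Closed, the lid's disc lies on the rim, the lid's origin 52 mm above the jar's and on its axis
- jar_blue: dark-blue open stoneware jar, 70 mm high, 86 mm across the belly, with a straight neck 66 mm across for the top 13 mm and a mouth 58 mm across (wall 4 mm), with a band of bare clay round its foot; loose. It is closed by the dark-blue lid. Origin: centre of its underside, z up. Closed, the lid's disc lies on the rim, the lid's origin 58 mm above the jar's and on its axis

How it is judged:
At the end, for the whole second after the job is handed in: Every lid is on the jar of its own colour, centred within 8 mm, at its seated height within 4 mm and level within 0.08 rad; every jar is upright within 0.08 rad and within 40 mm of where it stood; all is released and at rest (horizontal distance between lid_ochre and jar_ochre below 0.008 m and z of lid_ochre in the frame of jar_ochre between 0.036 and 0.044 m and angle between each of lid_ochre, jar_ochre, lid_green, jar_green, lid_red, jar_red, lid_blue, jar_blue's own z axis and vertical below 0.08 rad and distance of each of jar_ochre, jar_green, jar_red, jar_blue from where it was at the start of the episode below 0.04 m and linear speed of each of lid_ochre, jar_ochre, lid_green, jar_green, lid_red, jar_red, lid_blue, jar_blue below 0.02 m/s and contact force between each of lid_ochre, lid_green, lid_red, lid_blue and the fingers below 0.1 N and horizontal distance between lid_green and jar_green below 0.008 m and z of lid_green in the frame of jar_green between 0.042 and 0.05 m and horizontal distance between lid_red and jar_red below 0.008 m and z of lid_red in the frame of jar_red between 0.048 and 0.056 m and horizontal distance between lid_blue and jar_blue below 0.008 m and z of lid_blue in the frame of jar_blue between 0.054 and 0.062 m); the robot touches nothing.
It fails at once if the ochre (orange-yellow) jar is knocked over (angle between jar_ochre's own z axis and vertical above 0.5 rad).
It fails at once if the dark-green jar is knocked over (angle between jar_green's own z axis and vertical above 0.5 rad).
It fails at once if the dark-red jar is knocked over (angle between jar_red's own z axis and vertical above 0.5 rad).
It fails at once if the dark-blue jar is knocked over (angle between jar_blue's own z axis and vertical above 0.5 rad).
It also fails if it takes over 96 s, if anything falls off the work surface, if the arm or the gripper's body presses on something with over 40 N, if the wrist force passes 120 N, or if a joint passes its speed limit or range.

ROBOT

A 7-joint arm with a two-finger parallel gripper is mounted at the origin on a cart in front of the work surface, level with it; the furniture and walls round the work are solid. World frame = base frame: x ahead of the robot, y to its left, z up, the work surface at z = 0. Lengths are in m, angles in rad, forces in N, time in s.
With the tool pointing down it reaches from about 0.4 to 0.925 m from the base axis. Payload 4.1 kg.
Tool frame: the origin (TCP) lies midway between the tips of the shut fingers; the grasp point (between the pads) lies 19 mm behind it (grasp_offset is the distance from the TCP to the grasp point, in m); z points along the fingers, y is the line along which they close (so a half turn about z gives the same grasp; the last joint's range is limited). The gripper opens to 85 mm and grips with 20 to 120 N. Pads are 22 mm wide; open, the fingers measure 114 mm over their backs; the gripper's body (76 mm by 85 mm) begins 54 mm behind the grasp point. The pads swing forward as they close: fully open they stand 13 mm farther back than shut.
Start: joints at [1.133, 0.398, 0.045, 1.537, -0.019, 1.207, -0.051], TCP at [0.216, -0.613, 0.231] pointing down, gripper open.
Joint ranges: [-2.82, 2.82], [-0.49, 2.23], [-1.37, 1.46], [0, 2.46], [-1.36, 4.5], [0.23, 2], [-2.94, 2.94]. Speed limits (rad/s): [2.57, 2.57, 3.14, 3.14, 3.14, 3.14, 3.14].

INTERFACE

Orientations are given as a rotation vector (axis times angle).
In Python, from workcell import * gives the robot as it stands. The module is installed in compiled form; this text tells all that it offers.
- The arm moves only by the tool jog_arm, never from a script. Its argument "steps" is a list of rows, each a list of 7 numbers: the shift along the tool's x, y, z in cm, then the turn, a rotation vector about the tool's x, y, z in degrees, then the gripper's target within -1 to 1 (fully open at 1, half-way at 0, shut at -1). A call has 1 to 20 rows; each row shifts and turns the commanded pose from where the row before left it, along the tool's axes as they then stand; what a row does not reach is not made up. A row lasts 1/12 s, in which the tool goes at most 41.7 mm and 7.16 degrees, less where a joint would pass 70% of its speed; a pose out of reach is approached as far as the arm can. A call is refused whole if a number of a shift passes 4.17 or a number of a turn 7.16, either way. A call with a gripper value outside its range is refused whole. The fingers move at their own pace and stop on an object; "squeeze" is the grip in N (left out, the last holds). Time passes only in rows, so rows that do not move let the fingers close. It gives the time, the measured TCP pose, the force, the opening and the grip force at its end, in the units of the state.
- get_obs(): the state, without advancing time (a new reading comes with each control period).
- read_camera(name): name is "side" or "top"; returns a dict with "img" (420x560x3 uint8, red, green, blue), "z_map" (420x560 float32, m along the optical axis (not along the pixel's ray), 0 where there is no reading), "mtx" (3x3 intrinsics, pixels), "R" (3x3) and "t" (3): a world point X has camera coordinates R X + t. Camera axes: x right, y down, z forward; pixel columns grow to the right and rows downward; lengths in m; the calibration is good to about 2 mm. A picture is of the moment at which its call begins.
- hand_in(): hands the job in; it is judged then, once.
The state is a dict: "t": time; "q": joint angles; "dq": joint speeds; "joint_efforts": joint torques, N m; "tcp_pos": TCP position; "tool_rot": TCP orientation; "force": force on the tool from outside, world axes, zero at the start; "moment": the same for the moment, N m; "gripper_width": opening from 0.0 (shut) to 1.0 (fully open); "finger_force": force on a finger pad.
Only numpy, scipy, OpenCV 4.12 (cv2) and the standard library are available. Lean on these libraries where they do the work, as an engineer would, in place of code of your own. Each camera call takes 0.05 s, during which the arm holds its last target. There are 200 camera calls.

## Working session

There is one attempt and no reset: what is moved stays moved. The work goes in short steps, Python scripts to look and compute and a tool call to move; the robot and the scene stay as the last step left them, time stands still between calls to the robot, and variables do not carry over. Pictures are saved under pics/ and viewed, at most 14 in all, crops included, and the job is handed in when it is done.

Besides the shell and the picture viewer there is one more tool, called after "Request:" by a JSON object that holds its "api" and its "payload". jog_arm: Moves the arm, as the interface text tells. Its arguments: {"type":"object","properties":{"steps":{"type":"array"},"squeeze":{"type":"number"}},"required":["steps"]}

```bash
mkdir -p pics; python3 - <<'E'
from workcell import *
import cv2,numpy as np
o=get_obs();print({k:np.round(v,3).tolist() for k,v in o.items()})
for n in("top","side"):
    c=read_camera(n);cv2.imwrite(f"pics/{n}0.png",c["img"][:,:,::-1]);print(n,c["mtx"].round(1).tolist(),c["R"].round(3).tolist(),c["t"].round(3).tolist(),(-c["R"].T@c["t"]).round(3))
E
```

```text
{'t': 0.0, 'q': [1.133, 0.399, 0.045, 1.538, -0.019, 1.207, -0.051], 'dq': [-0.0, 0.0, 0.001, -0.001, -0.0, 0.001, -0.001], 'joint_efforts': [0.0, -47.512, 1.365, -25.422, 0.011, 0.009, -0.0], 'tcp_pos': [0.216, -0.612, 0.23], 'tool_rot': [-3.095, -0.529, 0.001], 'force': [-0.552, -0.268, -0.234], 'moment': [-0.092, -0.005, -0.021], 'finger_force': 0.0, 'gripper_width': 0.995}
top [[482.9, 0.0, 268.8], [0.0, 482.9, 214.5], [0.0, 0.0, 1.0]] [[0.001, -1.0, -0.028], [-0.987, 0.003, -0.16], [0.16, 0.028, -0.987]] [0.08, 0.499, 0.883] [0.351 0.053 0.953]
side [[412.1, 0.0, 279.0], [0.0, 412.1, 205.6], [0.0, 0.0, 1.0]] [[0.989, -0.148, 0.003], [-0.076, -0.528, -0.846], [0.127, 0.836, -0.533]] [-0.478, 0.131, 0.873] [ 0.371 -0.731  0.578]
```

View pics/top0.png

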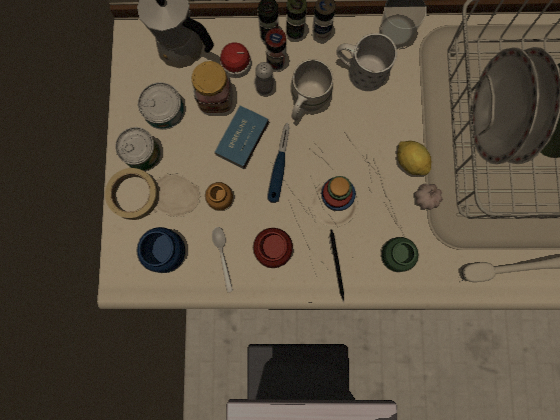

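View pics/side0.png

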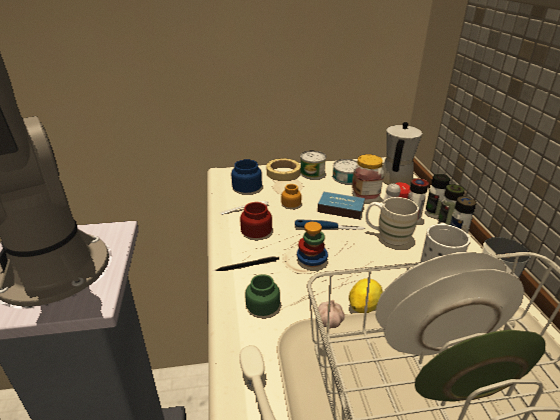

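The top view shows the jars at: blue (160,250), red (272,247), ochre (219,195) and green (400,254). The stack is at (338,190). The side view shows the stack at (312,245), with everything standing upright.

```bash
cat > h.py <<'E'
from workcell import *
import cv2,numpy as np
from scipy.spatial.transform import Rotation as Ro
PX={"top":dict(ochre=(219,195),green=(400,254),red=(272,247),blue=(160,250),stack=(338,190)),
    "side":dict(ochre=(291,196),green=(263,295),red=(256,220),blue=(246,176),stack=(312,245))}
H=dict(ochre=.052,green=.058,red=.064,blue=.070)
def cloud(c):
    v,u=np.mgrid[:420,:560];z=c["z_map"].astype(float)
    K=c["mtx"];p=np.stack([(u-K[0,2])*z/K[0,0],(v-K[1,2])*z/K[1,1],z],-1)
    return np.where(z[...,None]>0,(p-c["t"])@c["R"],np.nan)
def circ(P):
    x,y=P[:,0],P[:,1];s=np.linalg.lstsq(np.c_[2*x,2*y,np.ones(len(x))],x*x+y*y,rcond=None)[0]
    return s[0],s[1],np.sqrt(s[2]+s[0]**2+s[1]**2)
def proj(c,X):
    q=c["mtx"]@(c["R"]@np.asarray(X)+c["t"]);return q[:2]/q[2]
E
python3 - <<'E'
from h import *
for n in("top","side"):
    c=read_camera(n);W=cloud(c)
    for k,(u,v) in PX[n].items():
        w=W[v-35:v+36,u-35:u+36].reshape(-1,3);w=w[np.isfinite(w[:,2])]
        z=w[:,2]; print(n,k,"zmax",np.sort(z)[-5:].round(4),"table",np.median(z).round(4))
        if k=="stack":
            for a,b in((.08,.092),(.056,.068),(.034,.046),(.012,.024)):
                P=w[(z>a)&(z<b)];print("  lev",a,len(P),((P.max(0)+P.min(0))/2).round(4),np.ptp(P,0).round(3),P.mean(0).round(4))
        else:
            P=w[(abs(z-H[k])<.006)];print("  rim",len(P),((P.max(0)+P.min(0))/2).round(4),np.ptp(P,0).round(3),np.round(circ(P),4), np.median(P[:,2]).round(4))
o=get_obs();print(Ro.from_rotvec(o["tool_rot"]).as_matrix().round(3).tolist())
E
```

```text
top ochre zmax [0.0544 0.0547 0.0553 0.0553 0.0556] table 0.001
  rim 124 [0.5402 0.1789 0.0511] [0.034 0.033 0.009] [0.54   0.1791 0.0149] 0.0516
top green zmax [0.0606 0.0609 0.0609 0.0609 0.061 ] table 0.001
  rim 171 [ 0.4245 -0.1695  0.0566] [0.043 0.043 0.009] [ 0.4239 -0.1695  0.02  ] 0.0577
top red zmax [0.0675 0.0676 0.068  0.0683 0.0688] table 0.0013
  rim 194 [0.437  0.0733 0.0635] [0.054 0.054 0.011] [0.4365 0.0728 0.0254] 0.064
top blue zmax [0.0736 0.0736 0.0736 0.0737 0.0739] table 0.0021
  rim 276 [0.4318 0.2878 0.0689] [0.065 0.065 0.01 ] [0.4323 0.2874 0.0309] 0.0701
top stack zmax [0.0917 0.0917 0.092  0.0923 0.0929] table 0.001
  lev 0.08 294 [ 0.5433 -0.0502  0.0864] [0.035 0.035 0.011] [ 0.5432 -0.0502  0.088 ]
  lev 0.056 154 [ 0.5462 -0.0534  0.0629] [0.045 0.045 0.01 ] [ 0.5415 -0.0529  0.0652]
  lev 0.034 229 [ 0.5398 -0.0511  0.0422] [0.051 0.055 0.008] [ 0.5294 -0.0468  0.0437]
  lev 0.012 183 [ 0.5424 -0.0556  0.0192] [0.064 0.065 0.009] [ 0.5308 -0.0565  0.0213]
side ochre zmax [0.0909 0.091  0.0911 0.0914 0.0918] table 0.0037
  rim 304 [0.5495 0.1857 0.
[... 286 characters left out ...]
.4364 0.0723 0.0629] [0.054 0.056 0.01 ] [0.4367 0.071  0.0254] 0.0632
side blue zmax [0.0876 0.0882 0.0882 0.0887 0.0888] table 0.0185
  rim 455 [0.4463 0.2408 0.0699] [0.212 0.373 0.012] [0.4582 0.2773 0.1357] 0.069
side stack zmax [0.1588 0.1588 0.159  0.159  0.1592] table 0.0022
  lev 0.08 176 [ 0.5439 -0.0513  0.086 ] [0.034 0.035 0.012] [ 0.543  -0.0557  0.088 ]
  lev 0.056 180 [ 0.5462 -0.0596  0.0627] [0.044 0.037 0.01 ] [ 0.5445 -0.0638  0.0653]
  lev 0.034 212 [ 0.542  -0.0546  0.0404] [0.055 0.054 0.011] [ 0.5372 -0.0658  0.0432]
  lev 0.012 512 [0.5902 0.0131 0.018 ] [0.159 0.207 0.012] [ 0.5641 -0.0097  0.0192]
[[0.943, 0.332, -0.0], [0.332, -0.943, 0.001], [-0.0, -0.001, -1.0]]
```

Request:
{"api": "jog_arm", "payload": {"steps": [[0,0,0,0,0,6.5,1],[0,0,0,0,0,6.5,1],[0,0,0,0,0,6.4,1],[1.3,-2.8,0,0,0,0,1],[1.3,-2.8,0,0,0,0,1],[1.3,-2.8,0,0,0,0,1],[1.3,-2.8,0,0,0,0,1],[1.3,-2.8,0,0,0,0,1],[1.3,-2.8,0,0,0,0,1],[1.3,-2.8,0,0,0,0,1],[1.3,-2.8,0,0,0,0,1],[1.3,-2.8,0,0,0,0,1],[1.3,-2.8,0,0,0,0,1],[1.3,-2.8,0,0,0,0,1],[1.3,-2.8,0,0,0,0,1],[1.3,-2.8,0,0,0,0,0.3],[1.3,-2.8,0,0,0,0,0.3],[1.3,-2.8,0,0,0,0,0.3],[1.3,-2.8,0,0,0,0,0.3]], "squeeze": 25}}

```text
t: 1.78
tcp_pos: [0.4242, -0.1636, 0.2314]
tool_rot: [3.141, 0.0, 0.0]
force: [0.4, -0.3, -0.3]
gripper_width: 0.649
finger_force: 0.0
```

Request:
{"api": "jog_arm", "payload": {"steps": [[1.5,-1.4,0,0,0,0,0.3],[1.5,-1.4,0,0,0,0,0.3],[1.5,-1.4,0,0,0,0,0.3],[1.5,-1.4,0,0,0,0,0.3],[1.5,-1.4,0,0,0,0,0.3],[1.5,-1.4,0,0,0,0,0.3],[1.5,-1.4,0,0,0,0,0.3],[1.5,-1.5,0,0,0,0,0.3],[0,0,2,0,0,0,0.3],[0,0,2,0,0,0,0.3],[0,0,2,0,0,0,0.3],[0,0,2,0,0,0,0.3],[0,0,2,0,0,0,0.3],[0,0,2,0,0,0,0.3],[0,0,1,0,0,0,0.3],[0,0,0,0,0,0,0.3],[0,0,0,0,0,0,0.3]]}}

```text
t: 3.2
tcp_pos: [0.5439, -0.052, 0.1013]
tool_rot: [3.142, 0.0, -0.001]
force: [0.5, 0.2, 0.1]
gripper_width: 0.649
finger_force: 0.0
```

Request:
{"api": "jog_arm", "payload": {"steps": [[-0.05,-0.15,1,0,0,0,0.3],[0,0,1,0,0,0,0.3],[0,0,0.5,0,0,0,0.3],[0,0,0,0,0,0,0.3]]}}

```text
t: 3.53
tcp_pos: [0.5424, -0.0505, 0.075]
tool_rot: [-3.142, -0.0, 0.004]
force: [-0.1, 0.5, 0.4]
gripper_width: 0.648
finger_force: 0.0
```

```bash
python3 - <<'E'
from h import *
c=read_camera("side");u,v=proj(c,[.543,-.05,.07]).astype(int)
cv2.imwrite("pics/s1.png",cv2.resize(c["img"][v-50:v+50,u-60:u+60,::-1],None,fx=6,fy=6,interpolation=cv2.INTER_CUBIC))
E
```

```text
(no output)
```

View pics/s1.png

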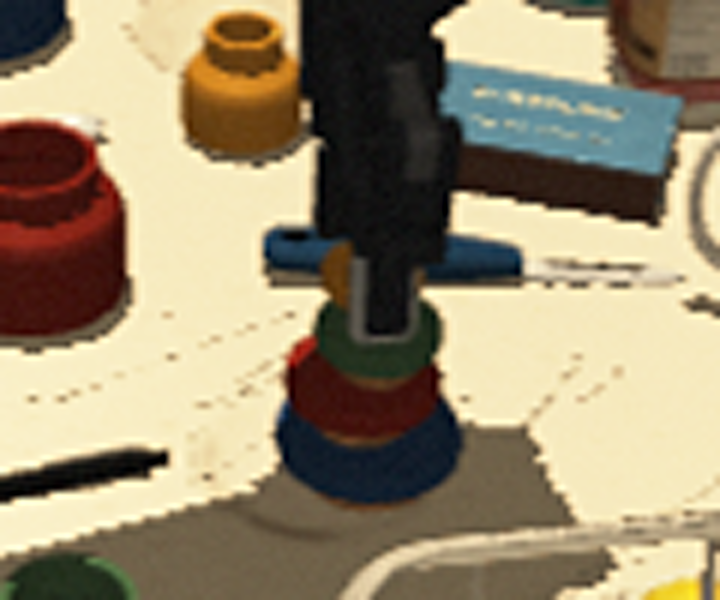

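The near finger hangs beside the ochre disc, with its tip just above the green one. I'll close and lift.

Request:
{"api": "jog_arm", "payload": {"steps": [[0,0,0,0,0,0,-0.1],[0,0,0,0,0,0,-0.3],[0,0,0,0,0,0,-1],[0,0,0,0,0,0,-1],[0,0,0,0,0,0,-1],[0,0,0,0,0,0,-1],[0,0,0,0,0,0,-1],[0,0,0,0,0,0,-1]]}}

```text
t: 4.25
tcp_pos: [0.5439, -0.0505, 0.0767]
tool_rot: [3.141, 0.0, 0.002]
force: [-0.1, -0.4, 3.7]
gripper_width: 0.404
finger_force: 25.1
```

Request:
{"api": "jog_arm", "payload": {"steps": [[0,0,-0.5,0,0,0,-1],[0,0,-1,0,0,0,-1],[0,0,-2,0,0,0,-1],[0,0,-2,0,0,0,-1],[0,0,-2,0,0,0,-1],[0,-2.9,0,0,0,0,-1],[0,-2.9,0,0,0,0,-1],[0,-2.9,0,0,0,0,-1],[0,-2.9,0,0,0,0,-1],[0,-2.9,0,0,0,0,-1],[0,-2.9,0,0,0,0,-1],[0,-2.9,0,0,0,0,-1],[0,-2.7,0,0,0,0,-1],[0,0,0,0,0,0,-1],[0,0,0,0,0,0,-1]]}}

```text
t: 5.5
tcp_pos: [0.5427, 0.1819, 0.1518]
tool_rot: [-3.141, -0.007, -0.0]
force: [0.0, -0.7, -1.2]
gripper_width: 0.404
finger_force: 25.0
```

```bash
python3 - <<'E'
from h import *
print(get_obs()["tcp_pos"].round(4))
c=read_camera("side");u,v=proj(c,[.54,.179,.12]).astype(int)
cv2.imwrite("pics/s2.png",cv2.resize(c["img"][v-50:v+50,u-60:u+60,::-1],None,fx=6,fy=6,interpolation=cv2.INTER_CUBIC))
for n in("top","side"):
    c=read_camera(n);W=cloud(c);u,v=proj(c,[.543,-.05,.06]).astype(int)
    w=W[v-30:v+31,u-30:u+31].reshape(-1,3);w=w[np.isfinite(w[:,2])];z=w[:,2]
    for a,b in((.056,.074),(.034,.046),(.012,.024)):
        P=w[(z>a)&(z<b)];print(n,"lev",a,len(P),((P.max(0)+P.min(0))/2).round(4),np.ptp(P,0).round(3))
E
```

```text
[0.5427 0.1819 0.1518]
top lev 0.056 464 [ 0.5461 -0.0534  0.0653] [0.045 0.045 0.012]
top lev 0.034 229 [ 0.5403 -0.0513  0.0411] [0.051 0.055 0.01 ]
top lev 0.012 177 [ 0.5426 -0.0555  0.0193] [0.063 0.066 0.009]
side lev 0.056 275 [ 0.546  -0.0546  0.0637] [0.043 0.048 0.012]
side lev 0.034 217 [ 0.542  -0.0547  0.0409] [0.055 0.053 0.01 ]
side lev 0.012 618 [0.5825 0.0201 0.018 ] [0.143 0.227 0.012]
```

View pics/s2.png

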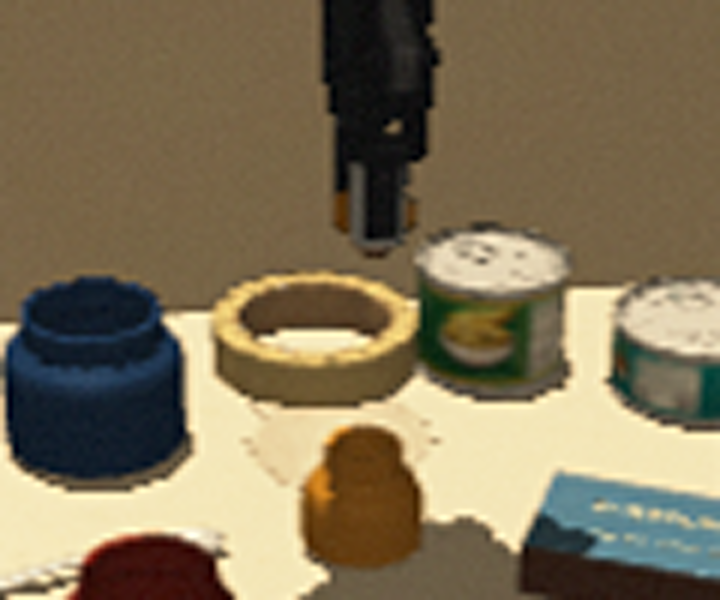

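The lid is held level above the ochre jar, which the side view puts at (365,490) in the crop.

Request:
{"api": "jog_arm", "payload": {"steps": [[-0.2,0.3,2,0,0,0,-1],[0,0,2,0,0,0,-1],[0,0,2,0,0,0,-1],[0,0,1.5,0,0,0,-1],[0,0,1,0,0,0,-1],[0,0,0,0,0,0,-1],[0,0,0,0,0,0,-1],[0,0,0,0,0,0,-1]]}}

```text
t: 6.32
tcp_pos: [0.5423, 0.1764, 0.0673]
tool_rot: [-3.141, 0.001, -0.003]
force: [-0.4, 0.6, 0.1]
gripper_width: 0.406
finger_force: 25.1
```

```bash
python3 - <<'E'
from h import *
P=[]
for i in range(3):
    o=get_obs();P.append(np.r_[o["tcp_pos"],o["tool_rot"]]);c=read_camera("side")
print(np.round(P,4))
u,v=proj(c,[.54,.179,.06]).astype(int)
cv2.imwrite("pics/s3.png",cv2.resize(c["img"][v-40:v+40,u-50:u+50,::-1],None,fx=7,fy=7,interpolation=cv2.INTER_CUBIC))
E
```

```text
[[ 5.4230e-01  1.7640e-01  6.7300e-02 -3.1412e+00  8.0000e-04 -2.8000e-03]
 [ 5.4240e-01  1.7660e-01  6.7500e-02 -3.1411e+00  4.0000e-04 -3.4000e-03]
 [ 5.4230e-01  1.7670e-01  6.7500e-02 -3.1411e+00  2.0000e-04 -3.5000e-03]]
```

View pics/s3.png

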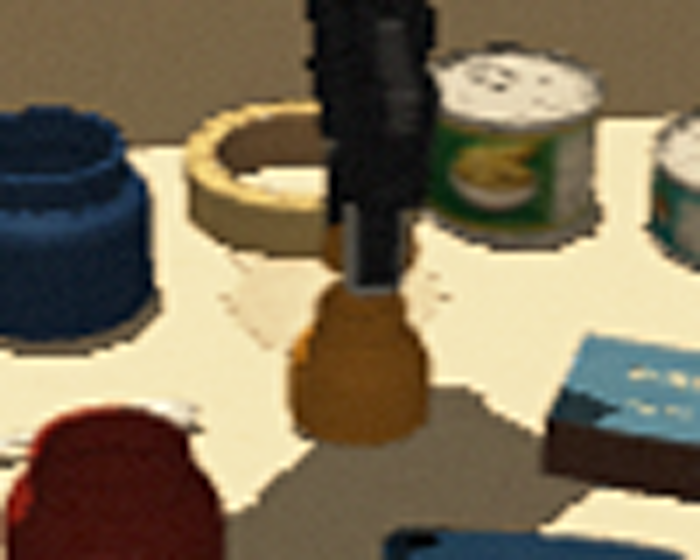

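Request:
{"api": "jog_arm", "payload": {"steps": [[-0.2,-0.25,0,0,0,0,-1],[0,0,0,0,0,0,-1],[0,0,0.5,0,0,0,-1],[0,0,0.2,0,0,0,-1],[0,0,0.2,0,0,0,-1],[0,0,0.2,0,0,0,-1],[0,0,0,0,0,0,-1]]}}

```text
t: 7.05
tcp_pos: [0.539, 0.1788, 0.0546]
tool_rot: [3.141, 0.0, -0.002]
force: [-0.1, -0.5, 0.8]
gripper_width: 0.403
finger_force: 25.1
```

Request:
{"api": "jog_arm", "payload": {"steps": [[0.1,0,0.15,0,0,0,-1],[0,0,0.15,0,0,0,-1],[0,0,0.1,0,0,0,-1],[0,0,0,0,0,0,-1]]}}

```text
t: 7.38
tcp_pos: [0.5404, 0.1789, 0.0511]
tool_rot: [3.141, 0.0, -0.0]
force: [-0.4, 0.6, -1.5]
gripper_width: 0.405
finger_force: 25.1
```

Request:
{"api": "jog_arm", "payload": {"steps": [[0,0,0,0,0,0,-0.1],[0,0,0,0,0,0,0.05],[0,0,0,0,0,0,0.2],[0,0,0,0,0,0,0.2],[0,0,-0.5,0,0,0,0.2],[0,0,-1.5,0,0,0,0.2],[0,0,-2,0,0,0,0.5],[0,0,-2,0,0,0,0.5],[0,0,-2,0,0,0,0.5],[0.1,2.9,0,0,0,0,0.5],[0.1,2.9,0,0,0,0,0.5],[0.1,2.9,0,0,0,0,0.5],[0.1,2.9,0,0,0,0,0.5],[0.1,2.9,0,0,0,0,0.5],[0.1,2.9,0,0,0,0,0.5],[0,2.9,0,0,0,0,0.5],[0,2.9,0,0,0,0,0.5],[0,0,0,0,0,0,0.5],[0,0,0,0,0,0,0.5]]}}

```text
t: 8.97
tcp_pos: [0.5463, -0.0554, 0.1316]
tool_rot: [3.141, -0.007, 0.0]
force: [-0.8, 0.2, 0.8]
gripper_width: 0.749
finger_force: 0.0
```

```bash
cat > chk.py <<'E'
from h import *
import sys
J=dict(ochre=(.540,.179),green=(.4242,-.170),red=(.4367,.0728),blue=(.432,.2876))
print(get_obs()["tcp_pos"].round(4))
for n in("top","side"):
    c=read_camera(n);W=cloud(c).reshape(-1,3)
    for k in sys.argv[1:]:
        x,y=J[k];w=W[(np.hypot(W[:,0]-x,W[:,1]-y)<.05)]
        P=w[(w[:,2]>H[k]+.005)&(w[:,2]<H[k]+.018)]
        A=np.c_[P[:,:2],np.ones(len(P))];T=w[w[:,2]>H[k]+.007];A=np.c_[T[:,:2]-[x,y],np.ones(len(T))]
        s=np.linalg.lstsq(A,T[:,2],rcond=None)[0]
        B=w[(w[:,2]>.012)&(w[:,2]<.035)]
        print(n,k,len(P),"disc c",((P.max(0)+P.min(0))/2).round(4),"ext",np.ptp(P,0).round(3),"top z,slope",s.round(4),"belly",((B.max(0)+B.min(0))/2).round(4))
E
python3 chk.py ochre
```

```text
[ 0.5463 -0.0554  0.1316]
top ochre 266 disc c [0.5403 0.1793 0.0622] ext [0.034 0.033 0.009] top z,slope [-0.0036  0.019   0.0626] belly [0.5397 0.1787 0.0238]
side ochre 97 disc c [0.5401 0.1778 0.0616] ext [0.035 0.038 0.008] top z,slope [0.0151 0.0576 0.063 ] belly [0.5397 0.1725 0.0235]
```

Ochre is seated, with its disc top at 62.6 mm and its centre within 1 mm. Next is green.

Request:
{"api": "jog_arm", "payload": {"steps": [[0,0,2,0,0,0,0.5],[0,0,2,0,0,0,0.5],[0,0,2,0,0,0,0.5],[0,0,1,0,0,0,0.5],[0,0,0,0,0,0,0.5],[0,0,0,0,0,0,0.5],[0,0,0,0,0,0,0.5]]}}

```text
t: 9.65
tcp_pos: [0.5475, -0.0523, 0.0624]
tool_rot: [-3.142, -0.002, -0.003]
force: [0.4, -1.2, 0.4]
gripper_width: 0.749
finger_force: 0.0
```

Request:
{"api": "jog_arm", "payload": {"steps": [[-0.1,0.1,0.5,0,0,0,0.5],[0,0,0.4,0,0,0,0.5],[0,0,0,0,0,0,0.3],[0,0,0,0,0,0,0.2],[0,0,0,0,0,0,0],[0,0,0,0,0,0,-1],[0,0,0,0,0,0,-1],[0,0,0,0,0,0,-1],[0,0,0,0,0,0,-1],[0,0,0,0,0,0,-1]]}}

```text
t: 10.48
tcp_pos: [0.5458, -0.054, 0.0526]
tool_rot: [3.141, 0.0, 0.001]
force: [-0.3, -1.3, 3.1]
gripper_width: 0.525
finger_force: 25.6
```

Request:
{"api": "jog_arm", "payload": {"steps": [[0,0,-0.5,0,0,0,-1],[0,0,-1.5,0,0,0,-1],[0,0,-2,0,0,0,-1],[0,0,-2,0,0,0,-1],[0,0,-2,0,0,0,-1],[-1.5,1.45,0,0,0,0,-1],[-1.5,1.45,0,0,0,0,-1],[-1.5,1.45,0,0,0,0,-1],[-1.5,1.45,0,0,0,0,-1],[-1.5,1.45,0,0,0,0,-1],[-1.5,1.45,0,0,0,0,-1],[-1.5,1.45,0,0,0,0,-1],[-1.6,1.45,0,0,0,0,-1],[0,0,2,0,0,0,-1],[0,0,2,0,0,0,-1],[0,0,1.5,0,0,0,-1],[0,0,0.5,0,0,0,-1],[0,0,0,0,0,0,-1],[0,0,0,0,0,0,-1],[0,0,0,0,0,0,-1]]}}

```text
t: 12.15
tcp_pos: [0.4253, -0.1702, 0.0732]
tool_rot: [3.141, 0.001, 0.003]
force: [0.1, 0.2, -0.6]
gripper_width: 0.528
finger_force: 25.7
```

```bash
python3 - <<'E'
from h import *
print(get_obs()["tcp_pos"].round(4))
c=read_camera("side")
u,v=proj(c,[.424,-.17,.07]).astype(int)
cv2.imwrite("pics/s4.png",cv2.resize(c["img"][v-40:v+40,u-50:u+50,::-1],None,fx=7,fy=7,interpolation=cv2.INTER_CUBIC))
for n in("top","side"):
    c=read_camera(n);W=cloud(c);u,v=proj(c,[.543,-.05,.04]).astype(int)
    w=W[v-30:v+31,u-30:u+31].reshape(-1,3);w=w[np.isfinite(w[:,2])];z=w[:,2]
    for a,b in((.034,.052),(.012,.024)):
        P=w[(z>a)&(z<b)];print(n,"lev",a,len(P),((P.max(0)+P.min(0))/2).round(4),np.ptp(P,0).round(3))
E
```

```text
[ 0.4253 -0.1702  0.0732]
top lev 0.034 676 [ 0.5418 -0.0512  0.043 ] [0.055 0.055 0.011]
top lev 0.012 215 [ 0.5441 -0.0554  0.019 ] [0.067 0.065 0.01 ]
side lev 0.034 407 [ 0.5419 -0.0531  0.0421] [0.055 0.057 0.013]
side lev 0.012 535 [ 0.5719 -0.0061  0.018 ] [0.123 0.169 0.012]
```

View pics/s4.png

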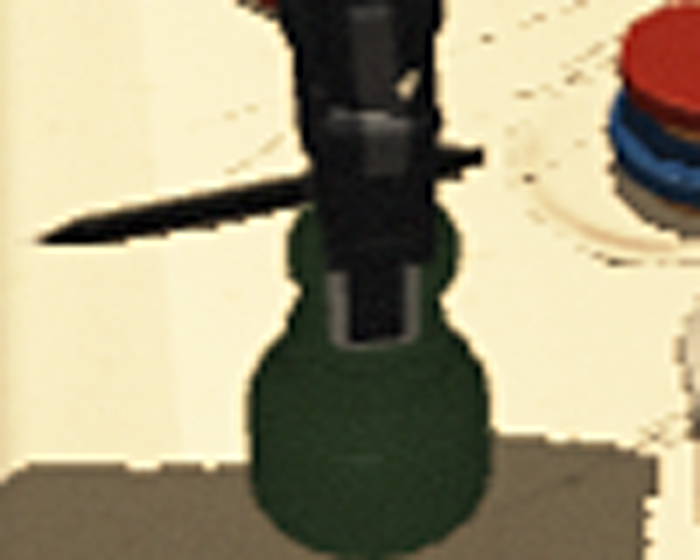

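The green lid is centred over its jar: disc at about 375 and jar at about 370 in the crop. I'll lower it in and release.

Request:
{"api": "jog_arm", "payload": {"steps": [[-0.1,0,0.5,0,0,0,-1],[0,0,0.3,0,0,0,-1],[0,0,0.3,0,0,0,-1],[0,0,0.3,0,0,0,-1],[0,0,0.2,0,0,0,-1],[0,0,0.1,0,0,0,-1],[0,0,0,0,0,0,-1]]}}

```text
t: 12.88
tcp_pos: [0.4233, -0.1701, 0.055]
tool_rot: [-3.142, -0.0, 0.001]
force: [0.1, -0.9, -0.8]
gripper_width: 0.521
finger_force: 25.8
```

Request:
{"api": "jog_arm", "payload": {"steps": [[0,0,0,0,0,0,0.15],[0,0,0,0,0,0,0.25],[0,0,0,0,0,0,0.35],[0,0,0,0,0,0,0.35],[0,0,-0.5,0,0,0,0.35],[0,0,-1.5,0,0,0,0.4],[0,0,-2,0,0,0,0.8],[0,0,-2,0,0,0,0.8],[0,0,-2,0,0,0,0.8],[1.5,-1.45,0,0,0,0,0.8],[1.5,-1.45,0,0,0,0,0.8],[1.5,-1.45,0,0,0,0,0.8],[1.5,-1.45,0,0,0,0,0.8],[1.5,-1.5,0,0,0,0,0.8],[1.5,-1.5,0,0,0,0,0.8],[1.5,-1.5,0,0,0,0,0.8],[1.4,-1.5,0,0,0,0,0.8],[0,0,0,0,0,0,0.8],[0,0,0,0,0,0,0.8]]}}

```text
t: 14.47
tcp_pos: [0.5428, -0.0509, 0.1356]
tool_rot: [-3.141, -0.004, -0.0]
force: [-0.5, -1.1, -0.1]
gripper_width: 0.902
finger_force: 0.0
```

```bash
python3 chk.py green
```

```text
[ 0.5428 -0.0509  0.1356]Traceback (most recent call last):
  File "chk.py", line 13, in <module>
    print(n,k,len(P),"disc c",((P.max(0)+P.min(0))/2).round(4),"ext",np.ptp(P,0).round(3),"top z,slope",s.round(4),"belly",((B.max(0)+B.min(0))/2).round(4))
                                ~~~~~^^^
    return umr_maximum(a, axis, None, out, keepdims, initial, where)
ValueError: zero-size array to reduction operation maximum which has no identity
```

Nothing reads above the green jar, so I'll look in case the arm is blocking the top camera.

```bash
python3 - <<'E'
from h import *
c=read_camera("top");d=read_camera("side")
cv2.imwrite("pics/b5.png",np.hstack([c["img"][100:320,120:500],d["img"][120:340,180:560]])[:,:,::-1])
E
```

```text
(no output)
```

View pics/b5.png

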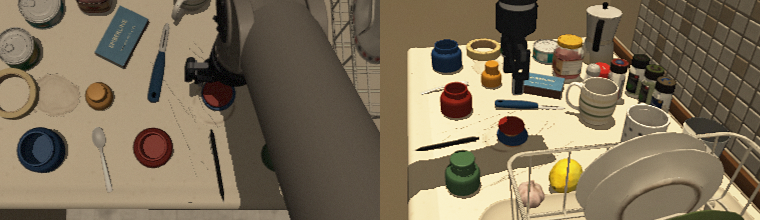

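The arm hides the green jar from the top camera, but in the side view the lid sits flat on it at (463,158). Next is red.

Request:
{"api": "jog_arm", "payload": {"steps": [[0,0.1,2,0,0,0,0.8],[0,0,2,0,0,0,0.8],[0,0,2,0,0,0,0.8],[0,0,2,0,0,0,0.8],[0,0,1,0,0,0,0.8],[0,0,0.7,0,0,0,0.8],[0,0,0,0,0,0,0.8],[0,0,0,0,0,0,0.8],[0,0,0,0,0,0,0.8]]}}

```text
t: 15.37
tcp_pos: [0.5434, -0.0532, 0.0394]
tool_rot: [3.141, -0.0, 0.003]
force: [-0.3, 0.1, -0.1]
gripper_width: 0.902
finger_force: 0.0
```

Request:
{"api": "jog_arm", "payload": {"steps": [[-0.1,-0.1,0.5,0,0,0,0.8],[0,0,0.5,0,0,0,0.7],[0,0,0,0,0,0,0.6],[0,0,0,0,0,0,0.5],[0,0,0,0,0,0,0.4],[0,0,0,0,0,0,-1],[0,0,0,0,0,0,-1],[0,0,0,0,0,0,-1],[0,0,0,0,0,0,-1],[0,0,0,0,0,0,-1]]}}

```text
t: 16.2
tcp_pos: [0.5417, -0.052, 0.0286]
tool_rot: [3.141, 0.0, 0.001]
force: [-1.6, 0.0, 4.8]
gripper_width: 0.653
finger_force: 26.7
```

Request:
{"api": "jog_arm", "payload": {"steps": [[0,0,-0.5,0,0,0,-1],[0,0,-1.5,0,0,0,-1],[0,0,-3,0,0,0,-1],[0,0,-3,0,0,0,-1],[0,0,-3,0,0,0,-1],[-1.3,-1.55,0,0,0,0,-1],[-1.3,-1.55,0,0,0,0,-1],[-1.3,-1.55,0,0,0,0,-1],[-1.3,-1.55,0,0,0,0,-1],[-1.3,-1.55,0,0,0,0,-1],[-1.3,-1.55,0,0,0,0,-1],[-1.3,-1.6,0,0,0,0,-1],[-1.4,-1.6,0,0,0,0,-1],[0,0,2,0,0,0,-1],[0,0,2,0,0,0,-1],[0,0,1.5,0,0,0,-1],[0,0,0.5,0,0,0,-1],[0,0,0,0,0,0,-1],[0,0,0,0,0,0,-1],[0,0,0,0,0,0,-1]]}}

```text
t: 17.87
tcp_pos: [0.4372, 0.0731, 0.0791]
tool_rot: [-3.141, -0.0, -0.003]
force: [1.0, 0.3, -1.2]
gripper_width: 0.653
finger_force: 26.9
```

```bash
python3 - <<'E'
from h import *
print(get_obs()["tcp_pos"].round(4))
c=read_camera("side")
u,v=proj(c,[.437,.073,.075]).astype(int)
cv2.imwrite("pics/s6.png",cv2.resize(c["img"][v-40:v+40,u-50:u+50,::-1],None,fx=7,fy=7,interpolation=cv2.INTER_CUBIC))
for n in("top","side"):
    c=read_camera(n);W=cloud(c);u,v=proj(c,[.543,-.05,.02]).astype(int)
    w=W[v-30:v+31,u-30:u+31].reshape(-1,3);w=w[np.isfinite(w[:,2])];w=w[np.hypot(w[:,0]-.543,w[:,1]+.054)<.05];z=w[:,2]
    P=w[(z>.012)&(z<.03)];print(n,len(P),((P.max(0)+P.min(0))/2).round(4),np.ptp(P,0).round(3),np.median(P[:,2]))
E
```

```text
[0.4372 0.0731 0.0791]
top 921 [ 0.5439 -0.0554  0.0222] [0.067 0.065 0.012] 0.022229872504027776
side 569 [ 0.5445 -0.0571  0.0197] [0.067 0.068 0.014] 0.022963113889934748
```

View pics/s6.png

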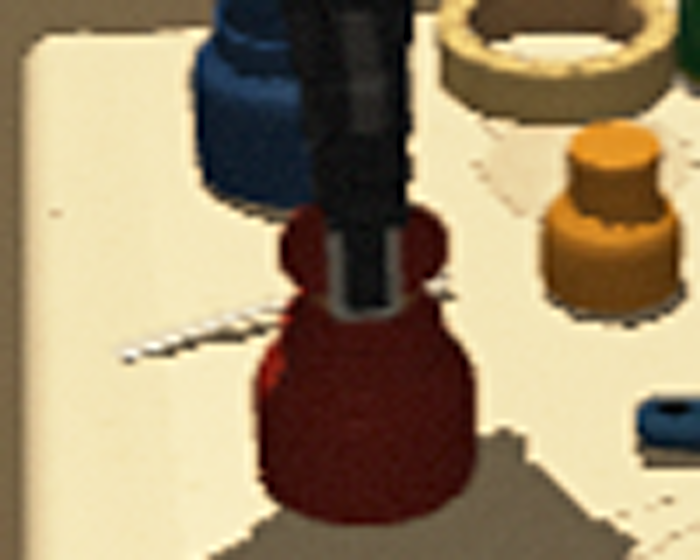

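The red lid is aligned over its jar (disc and jar both near 365 in the crop). Ochre sits flat. I'll lower red by 2 cm.

Request:
{"api": "jog_arm", "payload": {"steps": [[0,0,0.5,0,0,0,-1],[0,0,0.5,0,0,0,-1],[0,0,0.3,0,0,0,-1],[0,0,0.3,0,0,0,-1],[0,0,0.2,0,0,0,-1],[0,0,0.2,0,0,0,-1],[0,0,0,0,0,0,-1],[0,0,0,0,0,0,-1]]}}

```text
t: 18.68
tcp_pos: [0.4362, 0.0729, 0.0586]
tool_rot: [3.141, 0.0, -0.001]
force: [-3.0, -2.0, 5.0]
gripper_width: 0.657
finger_force: 27.5
```

Request:
{"api": "jog_arm", "payload": {"steps": [[0,0,0,0,0,0,0.4],[0,0,0,0,0,0,0.5],[0,0,0,0,0,0,0.65],[0,0,0,0,0,0,0.65],[0,0,-0.5,0,0,0,0.65],[0,0,-1.5,0,0,0,0.65],[0,0,-2,0,0,0,1],[0,0,-2,0,0,0,1],[0,0,-2,0,0,0,1],[1.35,1.6,0,0,0,0,1],[1.35,1.6,0,0,0,0,1],[1.35,1.6,0,0,0,0,1],[1.35,1.6,0,0,0,0,1],[1.35,1.6,0,0,0,0,1],[1.35,1.6,0,0,0,0,1],[1.35,1.6,0,0,0,0,1],[1.35,1.7,0,0,0,0,1],[0,0,0,0,0,0,1],[0,0,0,0,0,0,1]]}}

```text
t: 20.27
tcp_pos: [0.5447, -0.057, 0.1383]
tool_rot: [-3.141, 0.003, 0.0]
force: [-0.4, -0.3, -0.4]
gripper_width: 0.999
finger_force: 0.0
```

```bash
python3 chk.py red
```

```text
[ 0.5447 -0.057   0.1383]
top red 744 disc c [0.4374 0.0741 0.0742] ext [0.056 0.055 0.01 ] top z,slope [0.001  0.0037 0.0745] belly [0.4128 0.0694 0.0236]
side red 294 disc c [0.4374 0.0726 0.0737] ext [0.056 0.06  0.009] top z,slope [0.0086 0.0222 0.0752] belly [0.4366 0.0493 0.0235]
```

Red is seated and level. Next is blue.

Request:
{"api": "jog_arm", "payload": {"steps": [[0,0,2.5,0,0,0,1],[0,0,2.5,0,0,0,1],[0,0,2.5,0,0,0,1],[0,0,2,0,0,0,1],[0,0,1.5,0,0,0,1],[0,0,1,0,0,0,1],[0,0,0,0,0,0,1],[0,0,0,0,0,0,1],[0,0,0,0,0,0,1]]}}

```text
t: 21.12
tcp_pos: [0.5453, -0.0556, 0.0194]
tool_rot: [3.142, 0.001, 0.003]
force: [-0.9, 0.5, -0.1]
gripper_width: 0.999
finger_force: 0.0
```

Request:
{"api": "jog_arm", "payload": {"steps": [[-0.1,0,0.5,0,0,0,1],[0,0,0.5,0,0,0,0.9],[0,0,0.3,0,0,0,0.8],[0,0,0,0,0,0,0.7],[0,0,0,0,0,0,0.6],[0,0,0,0,0,0,-1],[0,0,0,0,0,0,-1],[0,0,0,0,0,0,-1],[0,0,0,0,0,0,-1],[0,0,0,0,0,0,-1]]}}

```text
t: 21.95
tcp_pos: [0.5434, -0.0561, 0.0055]
tool_rot: [3.141, 0.0, 0.0]
force: [-1.5, -0.3, 3.6]
gripper_width: 0.784
finger_force: 28.3
```

Request:
{"api": "jog_arm", "payload": {"steps": [[0,0,-0.5,0,0,0,-1],[0,0,-1.5,0,0,0,-1],[0,0,-2.9,0,0,0,-1],[0,0,-2.9,0,0,0,-1],[0,0,-2.9,0,0,0,-1],[0,0,-2.8,0,0,0,-1],[-0.9,-2.8,0,0,0,0,-1],[-0.9,-2.8,0,0,0,0,-1],[-0.9,-2.8,0,0,0,0,-1],[-0.9,-2.9,0,0,0,0,-1],[-0.9,-2.9,0,0,0,0,-1],[-0.9,-2.9,0,0,0,0,-1],[-0.9,-2.9,0,0,0,0,-1],[-0.9,-2.9,0,0,0,0,-1],[-1,-2.9,0,0,0,0,-1],[-1,-2.9,0,0,0,0,-1],[-1,-2.9,0,0,0,0,-1],[-1,-2.9,0,0,0,0,-1],[0,0,0,0,0,0,-1],[0,0,0,0,0,0,-1]]}}

```text
t: 23.62
tcp_pos: [0.4301, 0.2912, 0.1404]
tool_rot: [-3.141, -0.008, 0.0]
force: [-0.6, -0.4, -1.2]
gripper_width: 0.781
finger_force: 28.6
```

Request:
{"api": "jog_arm", "payload": {"steps": [[0,0,2,0,0,0,-1],[0,0,2,0,0,0,-1],[0,0,1,0,0,0,-1],[0,0,0.6,0,0,0,-1],[0,0,0,0,0,0,-1],[0,0,0,0,0,0,-1],[0,0,0,0,0,0,-1]]}}

```text
t: 24.2
tcp_pos: [0.4321, 0.2893, 0.0851]
tool_rot: [-3.141, 0.0, -0.002]
force: [0.3, -0.3, -0.0]
gripper_width: 0.782
finger_force: 28.6
```

```bash
python3 - <<'E'
from h import *
c=read_camera("side");print(get_obs()["tcp_pos"].round(4))
u,v=proj(c,[.432,.288,.075]).astype(int)
cv2.imwrite("pics/s7.png",cv2.resize(c["img"][v-40:v+40,u-50:u+50,::-1],None,fx=7,fy=7,interpolation=cv2.INTER_CUBIC))
E
```

```text
[0.4321 0.2894 0.0853]
```

View pics/s7.png

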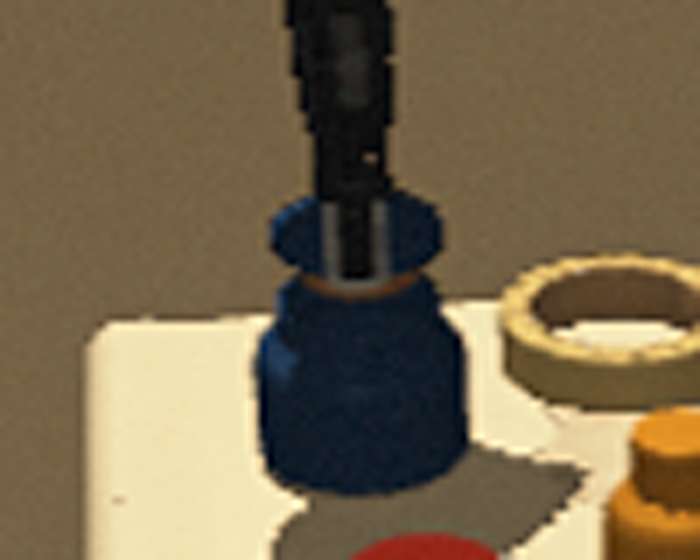

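The blue lid is level above its jar (both centred at about 357 in the crop). I'll lower it in.

Request:
{"api": "jog_arm", "payload": {"steps": [[0,0.15,0.5,0,0,0,-1],[0,0,0.5,0,0,0,-1],[0,0,0.3,0,0,0,-1],[0,0,0.3,0,0,0,-1],[0,0,0.2,0,0,0,-1],[0,0,0.2,0,0,0,-1],[0,0,0.1,0,0,0,-1],[0,0,0,0,0,0,-1]]}}

```text
t: 24.92
tcp_pos: [0.4313, 0.2875, 0.0635]
tool_rot: [3.141, 0.001, -0.0]
force: [-1.4, -0.4, 2.6]
gripper_width: 0.781
finger_force: 28.9
```

Lid seated. I'll release, lift straight up and back off to clear the cameras.

Request:
{"api": "jog_arm", "payload": {"steps": [[0,0,0,0,0,0,0.65],[0,0,0,0,0,0,0.8],[0,0,0,0,0,0,1],[0,0,0,0,0,0,1],[0,0,-0.5,0,0,0,1],[0,0,-1.5,0,0,0,1],[0,0,-2,0,0,0,1],[0,0,-3,0,0,0,1],[0,0,-3,0,0,0,1],[0,0,-3,0,0,0,1],[0,2.5,0,0,0,0,1],[0,2.5,0,0,0,0,1],[0,2.5,0,0,0,0,1],[0,2.5,0,0,0,0,1],[0,2.5,0,0,0,0,1],[0,2.5,0,0,0,0,1],[0,0,0,0,0,0,1],[0,0,0,0,0,0,1]]}}

```text
t: 26.42
tcp_pos: [0.4315, 0.1363, 0.1936]
tool_rot: [3.141, -0.005, 0.001]
force: [0.0, 0.5, 0.4]
gripper_width: 1.002
finger_force: 0.0
```

```bash
sed -i 's/^        A=np.c_\[P.*$/        if not len(P): print(n,k,"hidden"); continue\n        T=w[w[:,2]>H[k]+.007];A=np.c_[T[:,:2]-[x,y],np.ones(len(T))]/' chk.py; python3 chk.py ochre green red blue; python3 - <<'E'
from h import *
c=read_camera("top");d=read_camera("side")
cv2.imwrite("pics/b8.png",cv2.resize(np.vstack([c["img"][150:320,100:450],d["img"][150:320,180:530]])[:,:,::-1],None,fx=1.7,fy=1.7))
E
```

```text
[0.4315 0.1363 0.1936]
top ochre hidden
top green 495 disc c [ 0.4248 -0.1682  0.0683] ext [0.044 0.045 0.01 ] top z,slope [0.0043 0.0048 0.0682] belly [ 0.424  -0.1689  0.0238]
top red 416 disc c [0.4365 0.0694 0.0746] ext [0.054 0.046 0.01 ] top z,slope [-3.3071  8.1183  0.289 ] belly [0.4128 0.0578 0.0228]Traceback (most recent call last):
  File "chk.py", line 14, in <module>
    print(n,k,len(P),"disc c",((P.max(0)+P.min(0))/2).round(4),"ext",np.ptp(P,0).round(3),"top z,slope",s.round(4),"belly",((B.max(0)+B.min(0))/2).round(4))
                                                                                                                             ~~~~~^^^
    return umr_maximum(a, axis, None, out, keepdims, initial, where)
ValueError: zero-size array to reduction operation maximum which has no identity
```

View pics/b8.png

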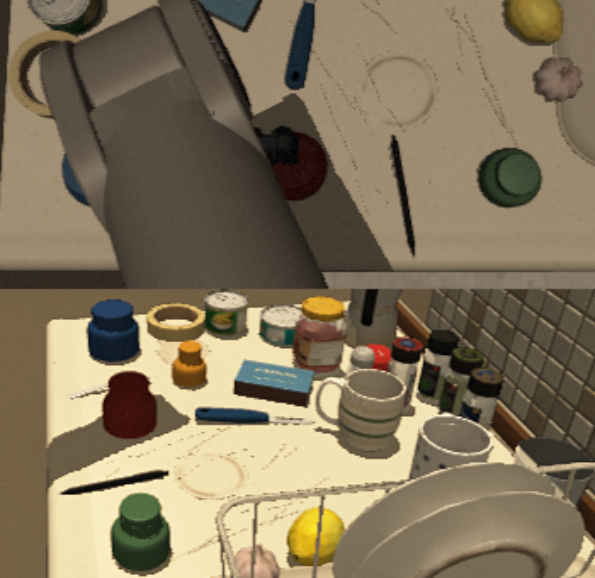

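In the side view all four lids sit flat. I'll move the arm aside for a final check of blue and ochre.

Request:
{"api": "jog_arm", "payload": {"steps": [[0,2.5,-0.3,0,0,0,1],[0,2.5,-0.3,0,0,0,1],[0,2.5,-0.3,0,0,0,1],[0,2.5,0,0,0,0,1],[0,2.5,0,0,0,0,1],[0,2.5,0,0,0,0,1],[0,2.5,0,0,0,0,1],[0,2.5,0,0,0,0,1],[0,2,0,0,0,0,1],[0,1,0,0,0,0,1],[0,0,0,0,0,0,1],[0,0,0,0,0,0,1]]}}

```text
t: 27.57
tcp_pos: [0.4318, -0.0912, 0.2022]
tool_rot: [-3.141, -0.002, -0.0]
force: [0.3, -0.0, 0.0]
gripper_width: 0.998
finger_force: 0.0
```

```bash
python3 chk.py ochre red blue
```

```text
[ 0.4318 -0.0912  0.2022]
top ochre 271 disc c [0.5402 0.1789 0.0628] ext [0.033 0.034 0.01 ] top z,slope [-0.0044 -0.0046  0.0624] belly [0.5399 0.1789 0.0238]
top red 742 disc c [0.4374 0.0741 0.0747] ext [0.055 0.055 0.011] top z,slope [-0.0008 -0.0029  0.0744] belly [0.4128 0.0695 0.0235]
top blue 1067 disc c [0.4335 0.2878 0.0802] ext [0.066 0.067 0.01 ] top z,slope [-0.0014  0.0061  0.0806] belly [0.4306 0.2678 0.0236]
side ochre 100 disc c [0.5398 0.178  0.0613] ext [0.035 0.039 0.008] top z,slope [0.0048 0.0536 0.0629] belly [0.54   0.1727 0.0235]
side red 291 disc c [0.4375 0.0707 0.0733] ext [0.056 0.056 0.008] top z,slope [0.003  0.0206 0.0752] belly [0.4367 0.0494 0.0235]
side blue 173 disc c [0.4207 0.2851 0.0797] ext [0.044 0.072 0.009] top z,slope [0.0074 0.0123 0.0813] belly [0.4192 0.2621 0.0236]
```

All seated and level.

```bash
python3 -c "
from workcell import *
print(hand_in())"
```

```text
the job is handed in; nothing more can be done
None
```

I closed all four jars with their own lids and handed the job in at about 28 s of robot time; my last camera checks showed every lid flat on its rim and centred within about 2 mm, but the hand-in gave no verdict.

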